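Lift the set cast from its base former and gauge the former's depth

ROBOT

A 7-joint arm with a two-finger parallel gripper is mounted at the origin on a cart in front of the work surface, level with it; the furniture and walls round the work are solid. World frame = base frame: x ahead of the robot, y to its left, z up, the work surface at z = 0. Lengths are in m, angles in rad, forces in N, time in s.
With the tool pointing down it reaches from about 0.425 to 0.825 m from the base axis. Payload 3.6 kg.
Tool frame: the origin (TCP) lies where the fingers leave the gripper's body, on its centre line; the fingertips stand 73 mm ahead of it and the grasp point (between the pads) lies 54 mm ahead of it; z points along the fingers, y is the line along which they close (so a half turn about z gives the same grasp; the last joint's range is limited). The gripper opens to 85 mm and grips with 20 to 120 N. Pads are 22 mm wide; open, the fingers measure 114 mm over their backs; the gripper's body (76 mm by 85 mm) begins 54 mm behind the grasp point. The pads swing forward as they close: fully open they stand 13 mm farther back than shut.
Start: joints at [-1.188, 0.615, -0.013, 1.423, 0.008, 1.103, -0.04], TCP at [0.259, 0.596, 0.304] pointing down, gripper open.
Joint ranges: [-3.12, 3.12], [-0.3, 2.06], [-1.34, 1.32], [0.26, 2.42], [-1.36, 4.5], [0.01, 1.98], [-2.84, 2.84]. Speed limits (rad/s): [2.79, 2.79, 3.14, 3.14, 3.14, 3.14, 3.14].

INTERFACE

Orientations are given as a unit quaternion [x, y, z, w].
In Python, from station import arm, snapshot, camera_info, ticket gives the robot as it stands. Calls block until the motion is done:
- arm.movep(position, orientation): joint-space move of the TCP to a pose.
- arm.line_to(position, velocity=0.15, ori=None): straight line of the TCP; ori=None keeps the orientation; velocity is the mean speed in m/s.
- arm.move_j(angles): joint-space move.
- arm.move_gripper(opening, effort=None): opening from 0.0 (shut) to 1.0 (fully open); effort is the grip in N (None keeps the last); returns when the fingers have stopped.
- arm.pause(seconds).
- arm.ik(position, orientation): joint angles nearest the present ones, or None.
- snapshot(name): name is "scene" or "top"; returns the picture (420x560x3 uint8, blue, green, red); there is no depth.
- camera_info(name): a dict with "fx", "fy", "cx", "cy" (pixels), "R" (3x3) and "t" (3): a world point X has camera coordinates R X + t. Camera axes: x right, y down, z forward; pixel columns grow to the right and rows downward; lengths in m; the calibration is good to about 2 mm. A picture is of the moment at which its call begins. camera_info takes no time and is no camera call.
A pose or a line that the arm cannot do raises arm.MotionError and nothing moves.
- ticket.finish_job(): hands the job in; it is judged then, once.
Readings, each from a call of its own:
- arm.read_time(): time.
- arm.read_joint_positions(): joint angles.
- arm.read_dq(): joint speeds.
- arm.read_effort(): joint torques, N m.
- arm.read_tool_pos(): TCP position.
- arm.read_eef_rot(): TCP orientation.
- arm.read_ft_force(): force on the tool from outside, world axes, zero at the start.
- arm.read_wrist_torque(): the same for the moment, N m.
- arm.read_opening(): opening from 0.0 (shut) to 1.0 (fully open).
- arm.read_finger_force(): force on a finger pad.
Only numpy, scipy, OpenCV 4.12 (cv2) and the standard library are available. Lean on these libraries where they do the work, as an engineer would, in place of code of your own. Each camera call takes 0.05 s, during which the arm holds its last target. There are 200 camera calls.

TASK

A plaster cast has set in its metal base former: lift it out and stand it, teeth up, on the wooden plaster board. Then take the dial depth gauge and hold it upright on the emptied former, bridging the cavity with its foot flat on the rim and the spindle tip inside the ring scribed on the cavity floor, pressed down with a light hand (about 5 to 15 N, never hard). Finish while still gripping and pressing the gauge there for the reading; set the cast down without dropping it, do not tip it or the gauge over, do not shove the former about, and leave the spare cast, the spatula and the brush alone.

Things in the scene. Friction and masses are not known exactly. Their poses are not given: they have to be found in the camera images.
- stone_cast: Cream plaster dental cast, five-sided base 19 mm high (62 mm along x, 68 mm widest along y), teeth on top to 31 mm, about 0.09 kg. Origin: centre of underside; z up. Flat heel face at x -31 (60 wide), flat nose at x +31 (14 wide): grip these, 62 mm apart, or the widest sides near x -12. Starts in the former; base stands 10 mm above its rim. Teeth have no solid shape: grip the base.
- former: Bare metal base former, about 0.9 kg, loose on the steel bench: low five-sided mould, about 93 x 100 mm, open on top. Origin: centre of underside; x to the nose of the cavity, z up. Flat rim at z 15 mm, cavity floor at z 6 mm, so 9 mm deep; rim 11 mm wide; cavity follows the cast's outline with 2 mm play. The bench under it lies at z -0.004 m.
- mark (a point): Centre of the ring (15 mm across, with a centre dot) scribed on the former's cavity floor, 8 mm to the heel (-x) and 6 mm to +y of the former's middle; hidden under the cast at the start. z is floor height.
- setting_board: Dark wooden plaster board with a thin crust of plaster on it, fixed on the steel bench: 132 mm (own x) by 190 mm (own y), solid top 17 mm above the origin, which is the centre of its underside. Empty at the start.
- gauge: Steel dial depth gauge, about 0.28 kg, standing on the white worktop (z = 0) on its bar foot, 20 (x) x 110 (y) x 10 mm. Origin: centre of the foot's underside, z up. Above it a 12 mm stem, then a round dial case 54 mm across, centre at z 73 mm, top at 100 mm (a thin spindle cap to 115 mm); its flat face and back lie across x, 24 mm apart: grip there from above.
- gauge_grip (a point): Centre of the gauge's dial case, 73 mm above the foot's underside; axes as the gauge.
- spindle_tip (a point): Ball tip (4 mm) of the gauge's sprung spindle, a thin steel rod through the middle of the foot, on the gauge's z axis; the point that touches.
- spindle (a joint): Depth reading in m: how far the tip stands out below the foot. 0 = flush with the foot (standing on the bench); a spring of 1 to 1.6 N pushes it out to 0.018 when lifted. Foot flat on the rim and tip on the floor: 0.009. The dial pointer turns with it, one turn per 10 mm.
- powder_tub: Obstacle, fixed: round powder tub, 200 mm high over z = 0, 245 mm across its foot, 200 mm above that, origin on its axis at its underside. Stands between former and gauge, farther back: carry things past on the robot's side or well above it. A polishing lathe with a 0.42 m high hood stands to its right, beyond x = 0.53 m, y below -0.2 m.
- green_cast: Bystander: spare green stone cast, 65 x 72 x 32 mm, on the white worktop. Origin: centre of underside.
- plaster_spatula: Bystander: plaster spatula with wooden handle, 200 mm long, on the white worktop.
- bench_brush: Bystander: wooden bench brush, 140 mm long, 27 mm high, on the white worktop.
Things that resemble listed ones, but are neither listed nor needed, are in the scene too. Of the things that look like the gauge, the smaller one is meant.

How it is judged:
By the outcome, as a careful person would: the job done as asked, in the order asked, and still so for the second after the job is handed in, while the arm keeps its last pose, push and grip.
It also fails if it takes over 64 s, if anything falls off the work surface, if the arm or the gripper's body presses on something with over 40 N, if the wrist force passes 120 N, or if a joint passes its speed limit or range.

## Working session

There is one attempt and no reset: what is moved stays moved. The work goes in short steps, each a Python script; the robot and the scene stay as the last script left them, time stands still between calls to the robot, and variables do not carry over. Pictures are saved under pics/ and viewed, at most 10 in all, crops included, and the job is handed in when it is done.

```bash
ls; mkdir -p pics; python3 - <<'E'
from station import arm, snapshot, camera_info
import cv2
for n in("scene","top"):
    im=snapshot(n); cv2.imwrite(f"pics/{n}0.png",im); c=camera_info(n); print(n,{k:(v.tolist() if hasattr(v,'tolist') else v) for k,v in c.items()})
    cv2.imwrite(f"pics/{n}0b.png",cv2.resize(im,(800,600),interpolation=cv2.INTER_CUBIC))
print(arm.read_time(),arm.read_eef_rot())
E
```

```text
pics
scene {'fx': 453.814038968291, 'fy': 453.814038968291, 'cx': 280.7676629983549, 'cy': 209.2468284359392, 'R': [[0.8370482343701224, -0.5470056849312768, -0.011620412674502027], [-0.3580306428640269, -0.5315644186709277, -0.7676283785617951], [0.41372008907984215, 0.6467024427477477, -0.6407898551287029]], 't': [-0.32944109599330856, 0.25010812304711016, 1.1116173482443499]}
top {'fx': 439.1385939953435, 'fy': 439.1385939953435, 'cx': 274.97844962998715, 'cy': 210.01475887128896, 'R': [[0.0024725948153454446, -0.999968912748373, -0.007487310045410029], [-0.9853451034198583, -0.0011592944532403152, -0.1705687052271882], [0.17055472271792374, 0.00779933158723607, -0.9853173382141432]], 't': [0.0845967547172306, 0.45592154153339615, 1.1478987848172149]}
0.1 [ 2.03416989e-01  9.79091468e-01 -1.17094827e-03 -2.32996300e-04]
```

View pics/top0b.png

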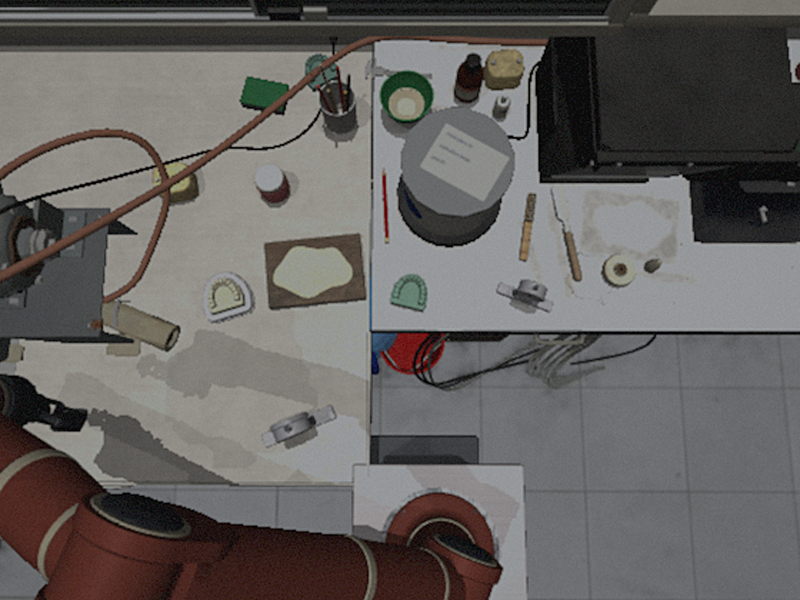

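View pics/scene0b.png

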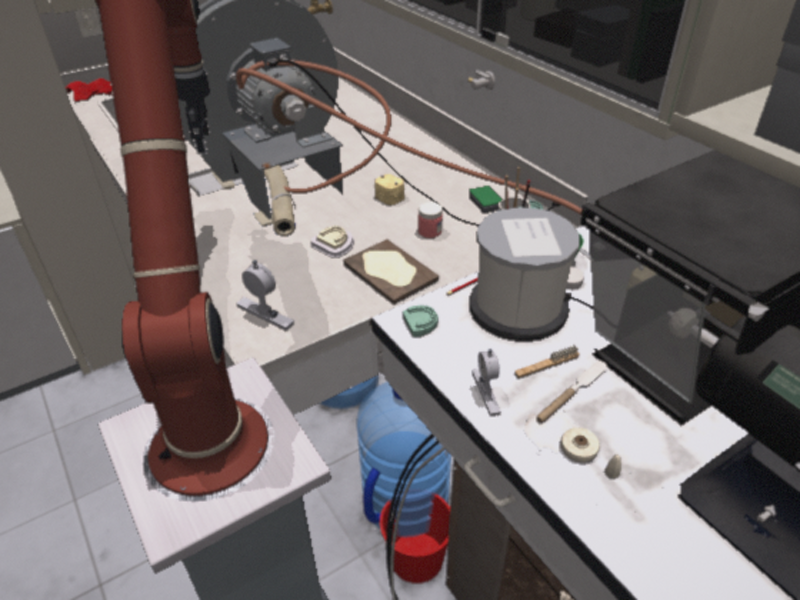

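The top view shows the former with the cast at about (227,297) in the 800-px image and the board at (316,271). The smaller gauge is at (525,292) on the white worktop, the larger look-alike at (298,427), and the green cast at (408,292). Next I'll make zoomed crops.

```bash
python3 - <<'E'
import cv2,numpy as np
t=cv2.imread("pics/top0.png"); s=cv2.imread("pics/scene0.png")
def crop(im,x,y,w=50,h=38):
    c=im[y-h//2:y+h//2,x-w//2:x+w//2]; return cv2.resize(c,(400,300),interpolation=cv2.INTER_CUBIC)
m=np.vstack([np.hstack([crop(t,159,208),crop(t,368,205)]),np.hstack([crop(s,232,167),crop(s,342,266,w=60,h=46)])])
cv2.imwrite("pics/crops1.png",m)
E
```

```text
(no output)
```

View pics/crops1.png

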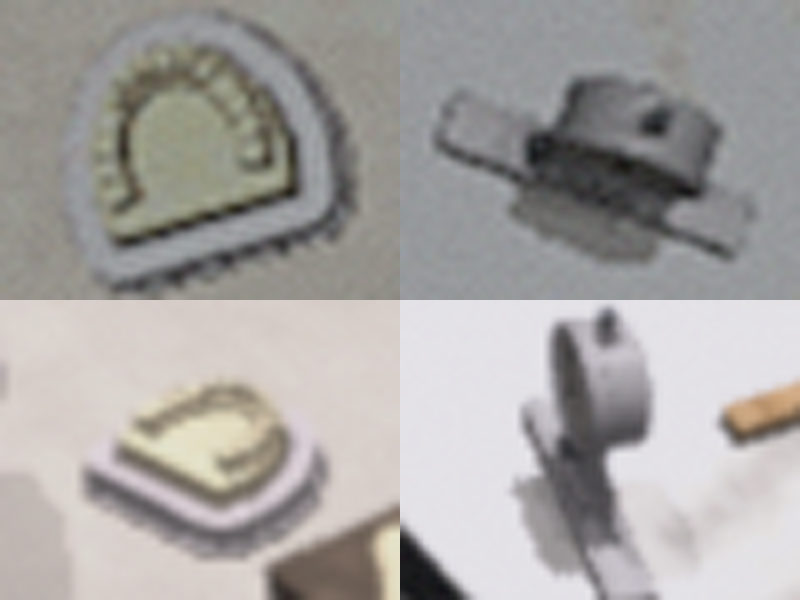

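The crops show the former with its heel toward the robot and its nose away. The small gauge's foot corners are at about (60,88), (37,130), (335,245) and (352,203) in crop 2. Now to compute the poses.

```bash
cat > h.py <<'E'
import cv2,numpy as np
from station import camera_info
from scipy.spatial.transform import Rotation as Rn
def ray(n,px,z):
    c=camera_info(n);R=np.array(c["R"]);C=-R.T@np.array(c["t"])
    p=np.atleast_2d(px).astype(float)
    d=np.c_[(p[:,0]-c["cx"])/c["fx"],(p[:,1]-c["cy"])/c["fy"],np.ones(len(p))]@R
    return (C+d*((z-C[2])/d[:,2])[:,None])[:,:2]
def proj(n,X):
    c=camera_info(n);q=np.array(c["R"])@np.array(X)+np.array(c["t"]);return c["fx"]*q[0]/q[2]+c["cx"],c["fy"]*q[1]/q[2]+c["cy"]
def down(yaw): # tool z down, tool y axis along direction yaw (world)
    y=np.array([np.cos(yaw),np.sin(yaw),0]);z=np.array([0,0,-1.]);x=np.cross(y,z)
    return Rn.from_matrix(np.c_[x,y,z]).as_quat()
def blob(mask,seed):
    mask=cv2.morphologyEx(mask.astype(np.uint8),cv2.MORPH_OPEN,np.ones((2,2),np.uint8))
    n,l,st,ce=cv2.connectedComponentsWithStats(mask)
    ids=[i for i in range(1,n) if st[i,4]>30]
    i=min(ids,key=lambda i:np.hypot(*(ce[i]-seed)))
    return max(cv2.findContours((l==i).astype(np.uint8),cv2.RETR_EXTERNAL,cv2.CHAIN_APPROX_NONE)[0],key=len)[:,0,:],st[i]
E
python3 - <<'E'
from h import *
for n,sd in(("top",(159,208)),("scene",(232,167))):
    im=cv2.imread(f"pics/{n}0.png").astype(int); b,g,r=im[...,0],im[...,1],im[...,2]
    S=np.array(sd)
    # rim: bluish vs beige bench; cream: strongly yellow
    print(n,"rim px",im[S[1]+16,S[0]-8:S[0]+8:3].tolist() if n=="top" else "", )
    cream=(r-b>28); rim=(b-r>-1)&(b>110)
    win=np.zeros(b.shape,bool); win[S[1]-30:S[1]+30,S[0]-32:S[0]+32]=1
    for name,m,z in(("cream",cream,0.021),("union",(cream|rim),0.011)):
        c,st=blob(m&win,S); P=ray(n,c,z); rc=cv2.minAreaRect((P*1000).astype(np.float32)); print(name,st[:5],rc)
        out=(m&win).astype(np.uint8)*255; cv2.imwrite(f"pics/m_{n}_{name}.png",cv2.resize(out[S[1]-30:S[1]+30,S[0]-32:S[0]+32],None,fx=4,fy=4,interpolation=0))
q=lambda x,y,x0,y0,k:((x+.5)/k-.5+x0,(y+.5)/k-.5+y0)
T=[q(x,y,343,186,8) for x,y in((60,88),(37,130),(335,245),(352,203))]
P=ray("top",T,0.010);print("gauge foot",P,P.mean(0))
a=(P[0]+P[1]-P[2]-P[3])/2;print(np.hypot(*a),np.degrees(np.arctan2(a[1],a[0])))
ctr=P.mean(0)
print("scene proj of foot centre",proj("scene",[*ctr,0.01]),"case ctr",proj("scene",[*ctr,0.073]),"cap top scene",proj("scene",[*ctr,.115]),"cap top",proj("top",[*ctr,.115]))
B=[(x*.7,y*.7) for x,y in((265,242),(361,235),(366,298),(271,308))]
P=ray("top",B,0.013);print("board",P,P.mean(0))
E
python3 -c "
import cv2,numpy as np
f=lambda n:cv2.resize(cv2.imread('pics/m_%s.png'%n),(256,240))
cv2.imwrite('pics/masks.png',np.hstack([f('top_cream'),f('top_union'),f('scene_union')]))"
```

```text
top rim px [[84, 80, 82], [91, 91, 88], [116, 116, 117], [109, 116, 119], [138, 146, 148], [136, 146, 145]]Traceback (most recent call last):
  File "<stdin>", line 10, in <module>
  File "h.py", line 18, in blob
    i=min(ids,key=lambda i:np.hypot(*(ce[i]-seed)))
ValueError: min() iterable argument is empty
[ WARN:0@0.007] global loadsave.cpp:275 findDecoder imread_('pics/m_top_cream.png'): can't open/read file: check file path/integrity
Traceback (most recent call last):
cv2.error: OpenCV(4.12.0) /io/opencv/modules/imgproc/src/resize.cpp:4208: error: (-215:Assertion failed) !ssize.empty() in function 'resize'
```

```bash
python3 - <<'E'
from h import *
from station import snapshot
ims={n:np.mean([snapshot(n).astype(float) for _ in range(8)],0) for n in("top","scene")}
np.savez("avg.npz",**ims)
vis=[]
for n,sd in(("top",(159,208)),("scene",(232,167))):
    x,y=sd; w=cv2.GaussianBlur(ims[n],(0,0),0.7)[y-28:y+28,x-30:x+30]
    d=w[...,2]-w[...,0]; print(n,np.percentile(d,[1,10,25,50,75,90,99]).round(1))
    km=cv2.kmeans(d.reshape(-1,1).astype(np.float32),3,None,(3,50,.1),5,0); c=np.sort(km[2].ravel()); print("centres",c)
    t1,t2=(c[0]+c[1])/2,(c[1]+c[2])/2
    v=w.mean(2)
    rim=(d<t1)&(v>np.percentile(v,10)); cream=d>t2
    vis+= [cv2.resize((np.clip((d-c[0]+10)*4,0,255)).astype(np.uint8),(260,240),interpolation=0),cv2.resize((rim*120+cream*255).astype(np.uint8).clip(0,255),(260,240),interpolation=0)]
cv2.imwrite("pics/masks.png",np.vstack([np.hstack(vis[:2]),np.hstack(vis[2:])]))
E
```

```text
top [-5.2 -0.6  7.3  8.9  9.5 15.7 20.5]
centres [-1.9507624  8.499965  17.130394 ]
scene [ 2.4 11.4 12.7 13.4 14.1 26.6 34.7]
centres [ 5.118587 13.433152 28.15947 ]
```

View pics/masks.png

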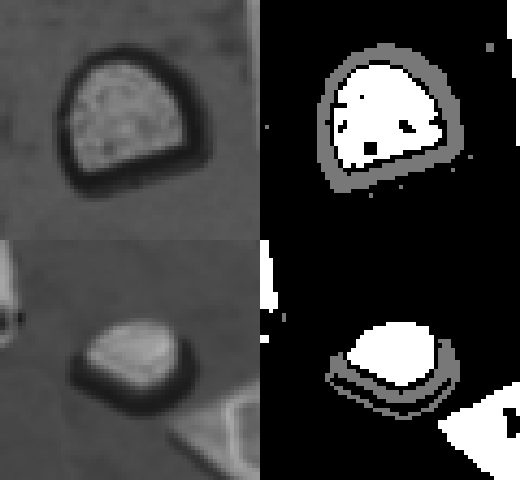

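The averaged top mask isolates the rim (grey) and cast (white) cleanly, with the heel edge at the bottom of the crop. Next I'll fit the poses.

```bash
cat > fit.py <<'E'
from h import *
def former(im,c0,c1,c2,sd=(159,208),key=0):
    x,y=sd;k=4
    w=cv2.GaussianBlur(im,(0,0),0.7)[y-28:y+28,x-30:x+30]; w=cv2.resize(w,None,fx=k,fy=k,interpolation=cv2.INTER_CUBIC)
    d=w[...,2]-w[...,0];v=w.mean(2);res={}
    rim=(d<(c0+c1)/2); dark=v<np.percentile(v,8)
    for name,m,z in(("outer",(rim&~dark)|(d>(c1+c2)/2),.011),("cast",d>(c1+c2)/2,.021)):
        l=cv2.connectedComponents(m.astype(np.uint8))
        l=l[1];i=np.bincount(l[70:160,70:160][l[70:160,70:160]>0]).argmax()
        c=max(cv2.findContours((l==i).astype(np.uint8),0,1)[0],key=len)[:,0,:]
        P=ray("top",(c+.5)/k-.5+np.array([x-30,y-28]),z)
        rc=cv2.minAreaRect((P*1000).astype(np.float32)); 
        H=cv2.convexHull((P*1000).astype(np.float32))[:,0]
        # heel: longest straight hull portion -> line fit of points near min along approx axis
        a=np.radians(rc[2]); cand=[a+i*np.pi/2 for i in range(4)]; yaw=min(cand,key=lambda t:abs((t+np.pi)%(2*np.pi)-np.pi))
        for _ in range(3):
            u=np.array([np.cos(yaw),np.sin(yaw)]);vv=np.array([-u[1],u[0]])
            X=P@u;Y=P@vv;mid=(Y.max()+Y.min())/2
            s=(X<X.min()+.008)&(abs(Y-mid)<.025); f=np.polyfit(Y[s],X[s],1); yaw-=np.arctan(f[0])
        ctr=u*(X.max()+X.min())/2+vv*mid
        print(name,"rect",rc,"yaw",np.degrees(yaw),"ctr",ctr,"ext",np.ptp(X),np.ptp(Y)); res[name]=(ctr,yaw)
    return res
E
python3 - <<'E'
from fit import *
d=np.load("avg.npz"); former(d["top"],-1.95,8.5,17.1)
q=lambda x,y,x0,y0,k:((x+.5)/k-.5+x0,(y+.5)/k-.5+y0)
T=[q(x,y,343,186,8) for x,y in((60,88),(37,130),(335,245),(352,203))]
P=ray("top",T,0.010);print("gauge foot",P.tolist(),P.mean(0))
a=(P[0]+P[1]-P[2]-P[3])/2;print(np.hypot(*a),np.degrees(np.arctan2(a[1],a[0])))
c=P.mean(0)
print("proj scene foot",proj("scene",[*c,.01]),"case",proj("scene",[*c,.073]),"cap scene",proj("scene",[*c,.115]),"cap top",proj("top",[*c,.115]))
im=cv2.GaussianBlur(d["top"],(0,0),.7)[155:225,175:262]
v=im.mean(2);m=(v<.75*np.median(d["top"][200:230,200:240]))
B=[(x*.7,y*.7) for x,y in((265,242),(361,235),(366,298),(271,308))]
P=ray("top",B,0.013);print("board",P.tolist(),P.mean(0))
c=camera_info("top");print(-np.array(c["R"]).T@np.array(c["t"]))
E
```

```text
outer rect ((473.3616638183594, 415.5489196777344), (62.25345993041992, 66.96782684326172), 17.49588394165039) yaw 16.819121339956233 ctr [0.47328764 0.41538583] ext 0.06244108613426658 0.066923626585283
cast rect ((471.5250549316406, 412.7171325683594), (61.733970642089844, 66.40904235839844), 17.495891571044922) yaw 16.72148130083065 ctr [0.47144073 0.4125322 ] ext 0.061946177633210975 0.06635812424103851
gauge foot [[0.4991134942652433, -0.12322180548040004], [0.4842276344559969, -0.11484991502905997], [0.4439352093333203, -0.21650655226455665], [0.45864367120055916, -0.22296026413896655]] [ 0.47148    -0.16938463]
0.10849254050677375 68.14852479416649
proj scene foot (np.float64(340.8892584650498), np.float64(271.623846326183)) case (np.float64(342.7103104702724), np.float64(254.73471108293307)) cap scene (np.float64(343.9970534233236), np.float64(242.80096306527298)) cap top (np.float64(375.2447790157595), np.float64(198.94717096536434))
board [[0.5760668018317416, 0.3377753539260767], [0.5903874311467667, 0.1487166182275777], [0.4642637810619167, 0.13762224829885814], [0.44441186407907907, 0.3212426615515782]] [0.51878247 0.23633922]
[0.25325133 0.07616983 1.20944392]
```

```bash
sed -i 's/^    for name,m,z in.*/    un=cv2.morphologyEx(((rim\&~dark)|(d>(c1+c2)\/2)).astype(np.uint8),cv2.MORPH_CLOSE,np.ones((9,9)))\n    for name,m,z in(("outer",un>0,.011),("cast",d>(c1+c2)\/2,.021)):/' fit.py
python3 - <<'E'
from fit import *
d=np.load("avg.npz"); former(d["top"],-1.95,8.5,17.1)
def crop(n,x0,y0,w,h,pts):
    k=800//w//1; k=8
    c=cv2.resize(d[n][y0:y0+h,x0:x0+w].clip(0,255).astype(np.uint8),None,fx=k,fy=k,interpolation=cv2.INTER_CUBIC)
    c=cv2.convertScaleAbs(c,alpha=1.3)
    for X in pts:
        u,v=proj(n,X); cv2.circle(c,(int((u-x0+.5)*k-.5),int((v-y0+.5)*k-.5)),2,(0,0,255),-1)
    return c
yw=np.radians(68.15);u=np.array([np.cos(yw),np.sin(yw)]);w=np.array([u[1],-u[0]]);c=np.array([.4715,-.1694])
pts=[[*(c+u*a+w*b),.01] for a in(-.055,.055) for b in(-.01,.01)]+[[*c,.115]]
cv2.imwrite("pics/g.png",np.hstack([crop("top",342,180,50,60,pts),crop("scene",318,232,50,60,pts)]))
E
```

```text
outer rect ((470.048583984375, 411.5370788574219), (94.98300170898438, 99.05169677734375), 18.914531707763672) yaw 14.412872569679205 ctr [0.46981209 0.41030298] ext 0.09598944777017615 0.09924727845725792
cast rect ((471.5250549316406, 412.7171325683594), (61.733970642089844, 66.40904235839844), 17.495891571044922) yaw 16.72148130083065 ctr [0.47144073 0.4125322 ] ext 0.061946177633210975 0.06635812424103851
```

View pics/g.png

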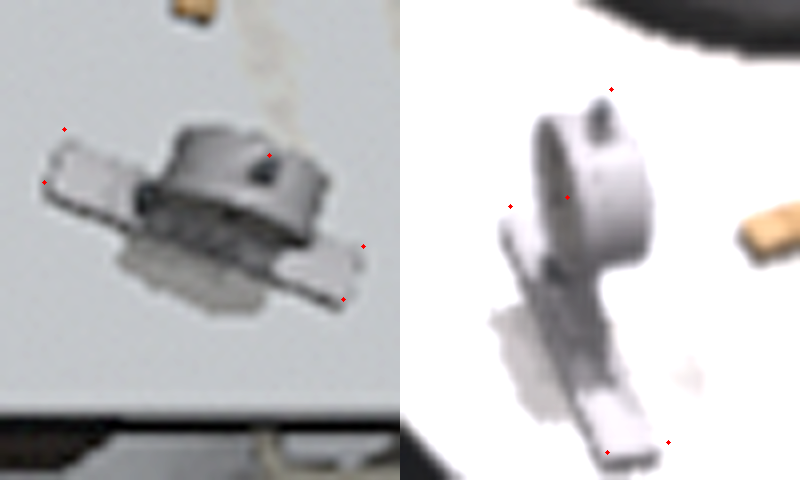

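The red dots in g.png sit about 1 px up and right of the real foot corners in both views, so I'm shifting the gauge to roughly (0.4685,-0.1703). Now I'll grasp the cast.

```bash
python3 - <<'E'
from h import *
from station import arm
c=np.array([.4708,.4118]);yaw=np.radians(17)
best=None
for y in(yaw,yaw+np.pi):
    q=arm.ik([*c,.2],down(y)); print(y,None if q is None else np.round(q,2))
    if q is not None and (best is None or abs(q[6])<abs(best[1][6])): best=(y,q)
y=best[0];o=down(y)
arm.movep([*c,.18],o)
f0=arm.read_ft_force()
arm.line_to([*c,.0805],.08)
print("f",f0,arm.read_ft_force(),arm.read_tool_pos())
arm.move_gripper(.0,effort=25)
print("grip",arm.read_opening(),arm.read_finger_force(),arm.read_ft_force(),arm.read_wrist_torque(),arm.read_tool_pos(),arm.read_time(),y)
E
```

```text
0.29670597283903605 [-0.86  0.69  0.18  1.62 -0.15  0.84 -0.32]
3.4382986264288293 [-0.42  0.75 -0.59  1.61  0.49  0.94  2.26]
f [0.18130029 0.59374658 0.29932656] [-0.23914238 -0.02022435 -0.49576623] [0.47113834 0.41205971 0.08115141]
grip 0.7052609463110749 27.39622492255876 [-0.70883075 -0.6489035   3.79910796] [-0.09821574  0.12139617 -0.02040557] [0.47099141 0.41197113 0.08123398] 3.825 0.29670597283903605
```

```bash
python3 - <<'E'
from h import *
from station import arm,snapshot
o=down(np.radians(17));p=np.array(arm.read_tool_pos())
arm.move_gripper(0.,effort=35)
arm.line_to([p[0],p[1],p[2]+.02],.04); print("lift",arm.read_opening(),arm.read_ft_force())
arm.line_to([p[0],p[1],.20],.12)
arm.pause(.2);h=np.array(arm.read_ft_force());print("held",h,arm.read_opening())
b=[.519,.240]
arm.line_to([*b,.20],.15,ori=o)
arm.line_to([*b,.106],.1)
arm.pause(.2);f0=arm.read_ft_force()[2]
cv2.imwrite("pics/preplace.png",np.hstack([snapshot("scene")[100:310,120:400],snapshot("top")[100:310,80:360]]))
z=.106
while z>.084:
    z-=.001; arm.line_to([*b,z],.02); f=arm.read_ft_force()[2]
    if f-f0>4: break
print("contact z",z,arm.read_tool_pos(),f0,f,arm.read_opening(),arm.read_time())
E
```

```text
lift 0.6985233017202761 [ 0.12176354 -0.88346444 -0.70210335]
held [-0.21630638 -0.2504294  -0.98486796] 0.7006314023839694
contact z 0.09099999999999998 [0.51915006 0.24003271 0.0922576 ] -0.8949854874851383 8.750075806086667 0.6991088512516415 12.3667
```

View pics/preplace.png

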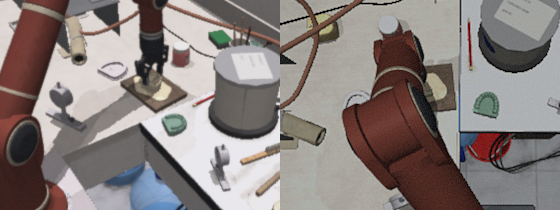

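The scene crop shows the cast held over the board, with the former empty. Contact came at the expected height, so I'm releasing the cast and moving over the gauge.

```bash
python3 - <<'E'
from h import *
from station import arm,snapshot
p=arm.read_tool_pos()
arm.line_to([.519,.240,.0922],.02); arm.pause(.2); print("before release",arm.read_ft_force()[2])
arm.move_gripper(1.0)
arm.line_to([.519,.240,.28],.15)
g=np.array([.4685,-.1703]);
for a in(-21.85,158.15):
    q=arm.ik([*g,.30],down(np.radians(a))); print(a,None if q is None else np.round(q,2))
arm.line_to([.40,.1,.32],.25)
arm.movep([*g,.30],down(np.radians(-21.85)))
print(arm.read_joint_positions(),arm.read_time())
ims={n:np.mean([snapshot(n).astype(float) for _ in range(6)],0) for n in("top","scene")}
np.savez("avg2.npz",**ims)
r=lambda a:cv2.resize(a.clip(0,255).astype(np.uint8),None,fx=4,fy=4,interpolation=cv2.INTER_CUBIC)
cv2.imwrite("pics/after.png",np.hstack([r(ims["top"][165:240,130:260])[:, :400],r(ims["scene"][130:205,210:310])]))
E
```

```text
before release 3.385957801817868
-21.85 [-0.01  0.41  0.45  1.87 -0.22  0.91  0.16]
158.15 [-0.4   0.61  1.14  1.88 -0.63  1.07 -2.53]
[-0.02866547  0.41515904  0.46986618  1.86832411 -0.23466563  0.91365216
  0.17417258] 16.5833
```

View pics/after.png

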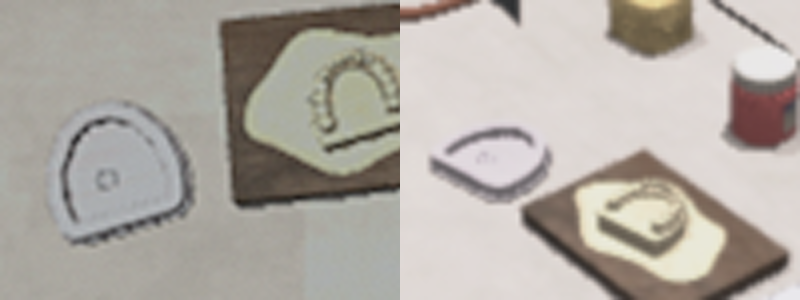

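The former is empty, with the ring at crop (107,180) in top and (486,158) in scene. The cast stands on the board. I'll measure the ring and grasp the gauge.

```bash
python3 - <<'E'
from fit import *
from station import arm
d=np.load("avg2.npz")
def ring(n,u,v):
    w=cv2.resize(d[n].mean(2),None,fx=4,fy=4,interpolation=cv2.INTER_CUBIC)
    x,y=int(u*4),int(v*4);r=15;W=w[y-r:y+r+1,x-r:x+r+1]
    D=(np.median(W)-W-2).clip(0,None);yy,xx=np.mgrid[-r:r+1,-r:r+1]
    return (x+(D*xx).sum()/D.sum()+.5)/4-.5,(y+(D*yy).sum()/D.sum()+.5)/4-.5
for n,u,v in(("top",156.4,209.6),("scene",231.1,169.1)):
    q=ring(n,u,v); print(n,q,ray(n,q,.002),ray(n,(u,v),.002))
try: former(d["top"],-1.95,8.5,17.1)
except Exception as e: print(e)
# outer hull on emptied former
im=cv2.GaussianBlur(d["top"],(0,0),.7)[180:236,129:189];D=im[...,2]-im[...,0];m=(D<3.3).astype(np.uint8)
m=cv2.morphologyEx(m,cv2.MORPH_CLOSE,np.ones((3,3)));c=max(cv2.findContours(m,0,1)[0],key=len)[:,0]
P=ray("top",c+np.array([129,180]),.011)*1000;print(cv2.minAreaRect(P.astype(np.float32)))
y=np.radians(17);print("mark from former est",np.array([.4706,.4115])+[-.008*np.cos(y)-.006*np.sin(y),-.008*np.sin(y)+.006*np.cos(y)])
g=[.4685,-.1703]
arm.line_to([*g,.127],.12)
print(arm.read_ft_force(),arm.read_tool_pos())
arm.move_gripper(0.,effort=40)
arm.pause(.2);print("grip",arm.read_opening(),arm.read_finger_force(),arm.read_ft_force(),arm.read_wrist_torque(),arm.read_tool_pos(),arm.read_time())
E
```

```text
top (np.float64(156.04077786131805), np.float64(209.41490955676832)) [[0.46356663 0.41840541]] [[0.46304236 0.41737303]]
scene (np.float64(229.3021279319288), np.float64(166.84276163116928)) [[0.46284863 0.43405749]] [[0.46149349 0.41838182]]
outer rect ((471.2466735839844, 414.3681335449219), (90.51639556884766, 94.75066375732422), 20.475156784057617) yaw 17.532847558324246 ctr [0.47055208 0.41356969] ext 0.09219015434715616 0.09439806568223003
attempt to get argmax of an empty sequence
((469.9435729980469, 411.14605712890625), (94.08409881591797, 98.11090087890625), 18.915088653564453)
mark from former est [0.46119533 0.41489885]
[-0.62420654 -0.99043227  0.39781177] [ 0.46886697 -0.17048137  0.12757448]
grip 0.2773711011752204 40.27514576911926 [-1.20370619  0.73155306  3.95032301] [0.16085094 0.29073892 0.060046  ] [ 0.46841624 -0.17022737  0.12717856] 19.5583
```

```bash
python3 - <<'E'
from h import *
from station import arm,snapshot
arm.move_gripper(0.,effort=60)
p=np.array(arm.read_tool_pos()); arm.line_to([p[0],p[1],.16],.06)
arm.line_to([p[0],p[1],.36],.15)
arm.pause(.3);print("held",arm.read_ft_force(),arm.read_wrist_torque(),arm.read_opening())
o=down(np.radians(17))
arm.movep([.44,.10,.37],down(0.))
arm.movep([.4622,.4172,.30],o)
arm.line_to([.4622,.4172,.18],.12)
arm.pause(.4);print(arm.read_ft_force(),arm.read_wrist_torque(),arm.read_tool_pos(),arm.read_eef_rot(),o,arm.read_time())
ims={n:np.mean([snapshot(n).astype(float) for _ in range(6)],0) for n in("top","scene")}
np.savez("avg3.npz",**ims)
r=lambda a:cv2.resize(a.clip(0,255).astype(np.uint8),None,fx=5,fy=5,interpolation=cv2.INTER_CUBIC)
a,b=r(ims["top"][160:240,120:200]),r(ims["scene"][110:190,192:272])
t=np.array(arm.read_tool_pos());y=np.radians(17)
for s in(-.055,0,.055):
    X=[t[0]-s*np.sin(y),t[1]+s*np.cos(y),t[2]-.1272+.005*(s!=0)]
    for im,n,x0,y0 in((a,"top",120,160),(b,"scene",192,110)):
        u,v=proj(n,X); cv2.circle(im,(int((u-x0+.5)*5),int((v-y0+.5)*5)),2,(0,0,255),-1)
cv2.imwrite("pics/hover.png",np.hstack([a,b]))
E
```

```text
held [-0.57233096 -0.1645044  -2.74515882] [ 0.03390216  0.01654406 -0.02086882] 0.2758506433418523
[-0.93903132  0.46730468 -2.24194878] [-0.00965167  0.01924324 -0.02085742] [0.46226174 0.41725463 0.18027038] [5.94796714e-01 8.03876118e-01 2.31279375e-04 4.89349422e-05] [0.59482279 0.80385686 0.         0.        ] 26.1
```

View pics/hover.png

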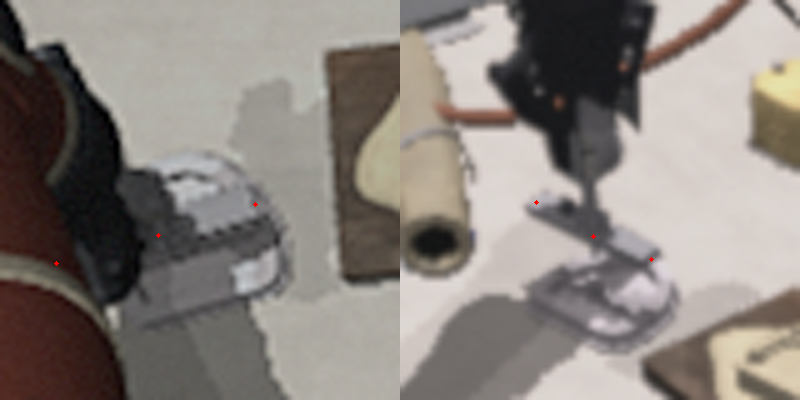

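The scene view agrees with the predicted foot ends (dots at (536,202) and (651,259) against the visible ends) and foot centre (594,236), so the grasp is true to within about 2 mm. Lowering onto the rim and pressing.

```bash
python3 - <<'E'
from h import *
from station import arm,snapshot
p=[.4622,.4172]
arm.line_to([*p,.165],.05); arm.pause(.3)
f0=np.mean([arm.read_ft_force()[2] for _ in range(5)]); z=.165; log=[]
arm.line_to([*p,.143],.03); z=.143
while z>.130:
    z-=.0003; arm.line_to([*p,z],.01); f=arm.read_ft_force()[2]-f0
    log.append((round(z,4),round(float(f),1)))
    if f>6: 
        arm.pause(.25); f=np.mean([arm.read_ft_force()[2] for _ in range(5)])-f0
        if f>9.5: break
print(f0,f,log)
arm.pause(.5)
print([np.round(arm.read_ft_force(),2).tolist() for _ in range(4)],arm.read_wrist_torque(),arm.read_tool_pos(),arm.read_eef_rot(),arm.read_opening(),arm.read_time())
im={n:np.mean([snapshot(n).astype(float) for _ in range(4)],0) for n in("top","scene")}
r=lambda a:cv2.resize(a.clip(0,255).astype(np.uint8),None,fx=5,fy=5,interpolation=cv2.INTER_CUBIC)
cv2.imwrite("pics/press.png",np.hstack([r(im["top"][160:240,120:200]),r(im["scene"][120:200,192:272])]))
E
```

```text
-3.2448939984809058 10.327014543508731 [(0.1427, 1.0), (0.1424, 1.3), (0.1421, 2.7), (0.1418, 1.8), (0.1415, 2.4), (0.1412, 1.1), (0.1409, 1.6), (0.1406, 2.0), (0.1403, 1.5), (0.14, 2.0), (0.1397, 2.5), (0.1394, 1.4), (0.1391, 1.0), (0.1388, 1.4), (0.1385, 1.2), (0.1382, 3.0), (0.1379, 5.9), (0.1376, 8.1), (0.1373, 10.1)]
[[-2.76, -1.12, 6.02], [-2.76, -1.12, 6.02], [-2.76, -1.12, 6.02], [-2.76, -1.12, 6.02]] [-0.4185382   0.73706673 -0.02217457] [0.46223593 0.41718972 0.1383066 ] [ 5.94825201e-01  8.03855058e-01  1.48985958e-04 -4.98048369e-05] 0.2763857676654653 34.0833
```

View pics/press.png

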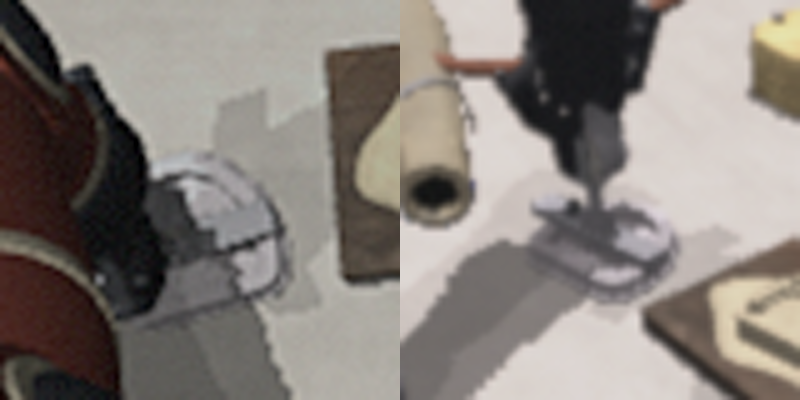

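```bash
python3 - <<'E'
from station import arm,ticket
import numpy as np
c=np.cos(np.radians(17));s=np.sin(np.radians(17))
arm.line_to([.4622-.0003*c,.4172-.0003*s,.1373],.005); arm.pause(.6)
for _ in range(4):
    print(np.round(arm.read_ft_force(),2),np.round(arm.read_wrist_torque(),2)); arm.pause(.15)
print(arm.read_tool_pos(),arm.read_time())
E
```

```text
[-2.25 -2.44  7.06] [-0.44  0.51  0.  ]
[-2.68 -1.71  6.5 ] [-0.41  0.57  0.03]
[-2.11 -1.53  6.78] [-0.38  0.58  0.06]
[-2.55 -2.65  5.77] [-0.43  0.54  0.06]
[0.46217689 0.41716923 0.13830518] 35.9333
```

```bash
python3 -c "
from station import ticket
print(ticket.finish_job())"
```

```text
the job is handed in; nothing more can be done
None
```

I handed the job in at about 36 s: the cast stands teeth up on the board, and the gauge is still gripped on the former's rim, pressed with about 6 to 7 N by hand (about 9 N with its own weight). The tip was aimed at the measured ring centre, with an estimated error of about 2 mm, but I could not see it inside the ring.

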